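# Bed a taper-shank tool holder and wring the setting blocks to the datum stop

### The job

The tool holder was dropped crooked into the blue socket block: tip it upright so that its taper drops into the tapered socket, and press it down until it is fully home. Then slide the loose white ceramic gauge block along the setting plate until it is flush against the fixed stop, and after that slide the blue block, with the holder still in it, up flush against the gauge block, so that stop, gauge block and blue block stand face to face, square and about centred on each other. Slide the two blocks without lifting them off the plate, and leave the other things on the bench where they are.

Things in the scene. Friction and masses are not known exactly. Their poses are not given: they have to be found in the camera images.
- setting_plate: fixed dark steel plate, 112 mm (x) by 320 mm (y) by 20 mm thick, origin at the centre of its underside; blocks slide along its y. At its -y end stands the fixed bright steel stop, 96 mm wide (x), 30 deep, 55 tall above the plate, centred on x = 0; the stop's face looks to +y and lies at y = -130 mm in this frame
- gauge_mid (a point): centre of the loose white ceramic gauge block, standing on the plate: 76 mm wide (its x), 30 mm thick (its y), 34 mm tall, 0.35 kg. Flush on the stop its centre is 15 mm from the stop's face. It starts some 35 to 60 mm short of the stop and up to 0.2 rad askew
- socket_mouth (a point): centre of the socket's round mouth (44 mm across, half angle 15 degrees) in the blue block's top, 58 mm above the plate, inside a round collar 82 mm across and 5 tall; axes of the block: z up the socket, -y to the gauge block. A stiff friction plunger in the bottom keeps the holder about 5 mm short of home until pressed down with some 5 to 10 N; it does not spring back
- block_front (a point): centre of the loose blue socket block's front face (looks to the block's -y, towards the gauge block), half-way up, 29 mm above the plate; axes of the block. Block 84 mm wide (x), 110 long (y), 58 tall, 0.9 kg. The socket's axis is 45 mm behind this face and 65 mm before the flat rear face, which is the one to push; the rear starts near the plate's +y end
- holder_gauge (a point): point on the tool holder's axis at the large end of its taper, just under the flange, leaning at first on the collar; z along the axis from taper to nut. Steel, 0.32 kg; taper 45 mm long, half angle 15 degrees, 44 mm across narrowing to 20. Fully home, this point lies about 1 mm above socket_mouth; on the unpressed plunger, about 6 mm above
- holder_top (a point): centre of the holder's flat top end, 95 mm along its axis (z) from holder_gauge. From the gauge point up: flange 54 mm across, 13 thick; dark nut 38 across, to 45 mm; bright round arbor 14 across, to the top. It starts leaning about 39 degrees, roughly to the block's rear. Pushing this end level to the socket's axis with some 2 to 6 N tips it; past half-way it drops in by itself
- socket_block: the blue socket block; origin at the centre of its underside, axes as point block_front
- gauge_block: the gauge block; origin at the centre of its underside
- tool_holder: the tool holder; origin on its axis 24.3 mm below holder_gauge, in the taper
- red_pot: bystander, to be left alone: small red enamel paint pot, 32 mm across, 42 mm tall; origin at the centre of its underside
- black_pot: bystander, to be left alone: small black enamel paint pot, 32 mm across, 42 mm tall; origin at the centre of its underside
- pliers: bystander, to be left alone: red-handled pliers lying flat, 147 mm long, 12 mm thick; origin at the centre of its underside
Things that resemble listed ones, but are neither listed nor needed, are in the scene too. Of the things shaped like the tool_holder, the bare steel one is meant.

How it is judged:
By the outcome, as a careful person would: the job done as asked, in the order asked, and still so for the second after the job is handed in, with the robot touching nothing.
It also fails if it takes over 72 s, if anything falls off the work surface, if the arm or the gripper's body presses on something with over 40 N, if the wrist force passes 120 N, or if a joint passes its speed limit or range.

### The arm

A 7-joint arm with a two-finger parallel gripper is mounted at the origin on the work surface; the furniture and walls round the work are solid. World frame = base frame: x ahead of the robot, y to its left, z up, the work surface at z = 0. Lengths are in m, angles in rad, forces in N, time in s.
With the tool pointing down it reaches from about 0.425 to 0.875 m from the base axis. Payload 9.9 kg.
Tool frame: the origin (TCP) lies on the front face of the gripper's body, between the roots of the fingers; the fingertips stand 73 mm ahead of it and the grasp point (between the pads) lies 54 mm ahead of it (robot.hold_point_z is the z of the grasp point in the tool frame, in m); z points along the fingers, y is the line along which they close (so a half turn about z gives the same grasp; the last joint's range is limited). The gripper opens to 85 mm and grips with 20 to 120 N. Pads are 22 mm wide; open, the fingers measure 114 mm over their backs; the gripper's body (76 mm by 85 mm) begins 54 mm behind the grasp point. The pads swing forward as they close: fully open they stand 13 mm farther back than shut.
Start: joints at [-1.403, 0.576, 0.025, 1.437, -0.015, 1.129, -0.057], TCP at [0.168, 0.654, 0.304] pointing down, gripper open.
Joint ranges: [-2.76, 2.76], [-0.34, 2.15], [-1.52, 1.57], [0.19, 2.46], [-1.09, 4.23], [0.17, 1.99], [-2.82, 2.82]. Speed limits (rad/s): [2.22, 2.22, 3.01, 3.01, 3.14, 3.14, 3.14].

### API

Orientations are given as a unit quaternion [w, x, y, z].
In Python, from bench import monitor, imaging, sign_off, robot gives the robot as it stands.
- The arm moves only by the tool move_arm, never from a script. Its arguments are lists of equal length, an entry for each row: "delta_pos": the shift along the tool's x, y, z normalised to -1 to 1, where 1 is 0.75 m, a list of three; "delta_rot": the turn, a rotation vector about the tool's x, y, z normalised to -1 to 1, where 1 is pi/4 rad, a list of three; "claw": the finger opening in mm, from 0 to 85.4. In form: {"delta_pos": [[x, y, z], ...], "delta_rot": [[wx, wy, wz], ...], "claw": [claw, ...]}. A call has 1 to 10 rows; each row is the pose to reach, as a shift and turn from the pose commanded when the call began, along the tool's axes at that moment; what a row does not reach only later rows make up. A row lasts 1/12 s, in which the tool goes at most 41.7 mm and 7.16 degrees, less where a joint would pass 70% of its speed; a pose out of reach is approached as far as the arm can. A call with a number of a shift or a turn outside -1 to 1 is refused whole. A call with a gripper value outside its range is refused whole. The fingers move at their own pace and stop on an object; "grip_force" is the grip in N (left out, the last holds). Time passes only in rows, so rows that repeat a pose let the fingers close. It gives the time, the measured TCP pose, the force, the opening and the grip force at its end, in the units of the state.
- monitor.get_obs(): the state, without advancing time (a new reading comes with each control period).
- imaging.snapshot(name): name is "scene" or "top" or "wrist"; returns the picture (400x640x3 uint8, red, green, blue); there is no depth.
- imaging.camera_params(name): a dict with "mtx" (3x3 intrinsics, pixels), "extrinsics" (4x4, takes a point from camera to world coordinates); the wrist camera has in their place "tool_from_camera" (4x4, takes a point from camera to tool coordinates, whose origin is the TCP and whose axes are the flange's). Camera axes: x right, y up, looking along -z (the intrinsics and any distortion apply to the point x, -y, -z); pixel columns grow to the right and rows downward; lengths in m; the calibration is good to about 2 mm. A picture is of the moment at which its call begins: read the wrist's pose just before it. camera_params takes no time and is no camera call.
- sign_off(): hands the job in; it is judged then, once.
The state is a dict: "time": time; "q": joint angles; "qd": joint speeds; "joint_torque": joint torques, N m; "tcp_pos": TCP position; "orientation": TCP orientation; "contact_force": force on the tool from outside, world axes, zero at the start; "torque": the same for the moment, N m; "width": finger opening in m; "finger_force": force on a finger pad.
Only numpy, scipy, OpenCV 4.12 (cv2) and the standard library are available. Lean on these libraries where they do the work, as an engineer would, in place of code of your own. Each camera call takes 0.05 s, during which the arm holds its last target. There are 200 camera calls.

## Working session

There is one attempt and no reset: what is moved stays moved. The work goes in short steps, Python scripts to look and compute and a tool call to move; the robot and the scene stay as the last step left them, time stands still between calls to the robot, and variables do not carry over. Pictures are saved under pics/ and viewed, at most 10 in all, crops included, and the job is handed in when it is done.

Besides the shell and the picture viewer there is one more tool, called after "Call:" as a command line: name --argument value ..., lists and objects as JSON in quotes. move_arm: Moves the arm, as the interface text tells. Its arguments: {"type":"object","properties":{"delta_pos":{"type":"array","items":{"type":"array","items":{"type":"number","minimum":-1,"maximum":1}}},"delta_rot":{"type":"array","items":{"type":"array","items":{"type":"number","minimum":-1,"maximum":1}}},"claw":{"type":"array","items":{"type":"number"}},"grip_force":{"type":"number"}},"required":["delta_pos","delta_rot","claw"]}

```bash
ls; mkdir -p pics; python3 - <<'E'
from bench import monitor, imaging, robot
import cv2, numpy as np
o=monitor.get_obs(); print({k:np.round(v,3) for k,v in o.items()})
print([a for a in dir(robot) if a[0]!='_'], robot.hold_point_z)
for n in ("scene","top"):
    im=imaging.snapshot(n); cv2.imwrite(f"pics/{n}0.png",im[:,:,::-1]); p=imaging.camera_params(n); print(n,{k:np.round(v,4).tolist() for k,v in p.items()})
print({k:np.round(v,4).tolist() for k,v in imaging.camera_params("wrist").items()})
E
```

```text
pics
{'time': np.float64(0.0), 'q': array([-1.403,  0.577,  0.025,  1.438, -0.015,  1.129, -0.056]), 'qd': array([-0.002, -0.001,  0.001, -0.   ,  0.001,  0.   , -0.001]), 'joint_torque': array([ 0.0000e+00, -7.6576e+01,  2.2510e+00, -2.8596e+01,  1.5000e-02,
        1.3000e-02, -0.0000e+00]), 'tcp_pos': array([0.168, 0.653, 0.303]), 'orientation': array([-0.   ,  0.126,  0.992, -0.001]), 'contact_force': array([-0.957,  0.037, -1.037]), 'torque': array([-0.029,  0.005,  0.054]), 'finger_force': np.float64(0.0), 'width': np.float64(0.085)}
['MotionError', 'hold_point_z'] 0.0539
scene {'mtx': [[387.7952, 0.0, 318.0193], [0.0, 387.7952, 207.24], [0.0, 0.0, 1.0]], 'extrinsics': [[0.9076, 0.1845, -0.3771, 0.1803], [-0.4198, 0.4153, -0.807, -0.5282], [0.0077, 0.8908, 0.4544, 0.5034], [0.0, 0.0, 0.0, 1.0]]}
top {'mtx': [[363.7956, 0.0, 323.7108], [0.0, 363.7956, 196.1673], [0.0, 0.0, 1.0]], 'extrinsics': [[0.0167, 0.9977, -0.0652, 0.4534], [-0.9994, 0.0148, -0.0301, 0.1373], [-0.0291, 0.0656, 0.9974, 0.9937], [0.0, 0.0, 0.0, 1.0]]}
{'mtx': [[308.3073, 0.0, 316.3362], [0.0, 308.3073, 195.0605], [0.0, 0.0, 1.0]], 'tool_from_camera': [[-0.0005, 0.9567, 0.2912, 0.0749], [1.0, 0.0004, 0.0005, -0.0004], [0.0004, 0.2912, -0.9567, -0.0703], [0.0, 0.0, 0.0, 1.0]]}
```

View pics/scene0.png

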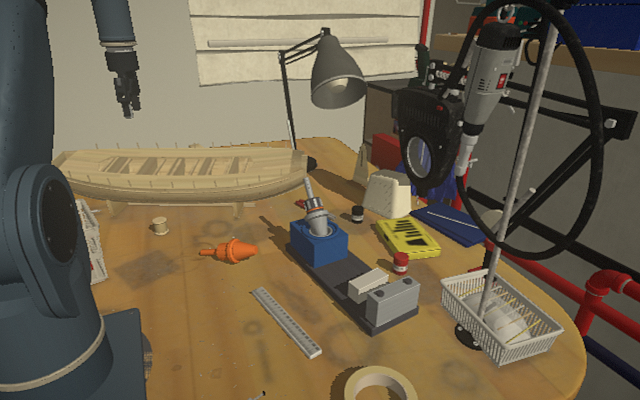

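View pics/top0.png

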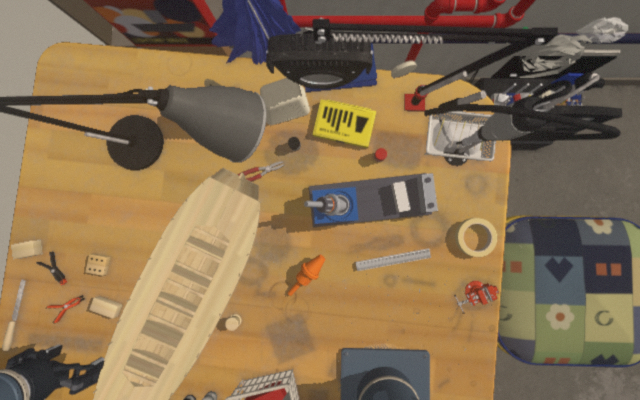

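The scene shows the plate with the blue block, the leaning holder (arbor top about 309,180), the white gauge at 370,283 and the stop at 390,300. In the top view the block is at about (333,204), the gauge at (402,196) and the stop at (428,192). The pliers (262,170) and both pots (294,144 and 381,155) are clear of the plate.

```bash
cat > h.py <<'E'
from bench import monitor, imaging
import cv2, numpy as np
from scipy.spatial.transform import Rotation as R
def tool():
    o=monitor.get_obs(); T=np.eye(4); T[:3,:3]=R.from_quat(np.roll(o['orientation'],-1)).as_matrix(); T[:3,3]=o['tcp_pos']; return T
def cam(n):
    p=imaging.camera_params(n)
    return p['mtx'],(tool()@p['tool_from_camera'] if n=='wrist' else p['extrinsics'])
def ray(c,uv):
    K,E=c; d=np.array([(uv[0]-K[0,2])/K[0,0],-(uv[1]-K[1,2])/K[1,1],-1.]); return E[:3,3],E[:3,:3]@d
def onz(c,uv,z):
    o,d=ray(c,uv); return o+d*(z-o[2])/d[2]
def proj(c,P):
    K,E=c; q=E[:3,:3].T@(np.asarray(P)-E[:3,3]); return np.array([K[0,2]+K[0,0]*q[0]/-q[2],K[1,2]+K[1,1]*q[1]/q[2]])
def tri(c1,u1,c2,u2):
    o1,d1=ray(c1,u1);o2,d2=ray(c2,u2)
    s=np.linalg.lstsq(np.c_[d1,-d2],o2-o1,rcond=None)[0]; a=o1+s[0]*d1;b=o2+s[1]*d2
    return (a+b)/2,np.linalg.norm(a-b)
def todelta(P,Rw=None):  # target TCP pos -> normalised tool-frame delta, from measured pose
    T=tool(); out=T[:3,:3].T@(np.asarray(P)-T[:3,3])/0.75
    rv=None if Rw is None else R.from_matrix(T[:3,:3].T@Rw).as_rotvec()/(np.pi/4)
    return out.round(4),(None if rv is None else rv.round(4))
E
python3 - <<'E'
from h import *
t=cam('top');s=cam('scene')
for n,uv,z in [('stop mid',(428,192),.075),('gauge',(402,196),.054),('block',(333,204),.078),('pot red',(381,155),.04),('pot blk',(294,144),.04)]: print(n,onz(t,uv,z).round(3))
print('top',tri(t,(313,205),s,(308,180)))
# nominal look pose: tool down, tool x,y world
T=tool(); print(T.round(3))
print((T@imaging.camera_params('wrist')['tool_from_camera']).round(3))
im=cv2.imread('pics/scene0.png')[160:340,270:430]; cv2.imwrite('pics/c1.png',cv2.resize(im,None,fx=3.3,fy=3.3,interpolation=cv2.INTER_CUBIC))
E
```

```text
stop mid [ 0.528 -0.097  0.075]
gauge [ 0.518 -0.036  0.054]
block [0.494 0.141 0.078]
pot red [0.627 0.017 0.04 ]
pot blk [0.654 0.247 0.04 ]
top (array([0.48780473, 0.18544798, 0.17331901]), np.float64(0.0025512060580770825))
[[-0.968  0.249 -0.     0.168]
 [ 0.249  0.968 -0.001  0.653]
 [-0.    -0.002 -1.     0.303]
 [ 0.     0.     0.     1.   ]]
[[ 0.25  -0.927 -0.282  0.095]
 [ 0.968  0.238  0.074  0.672]
 [-0.002 -0.291  0.957  0.373]
 [ 0.     0.     0.     1.   ]]
```

View pics/c1.png

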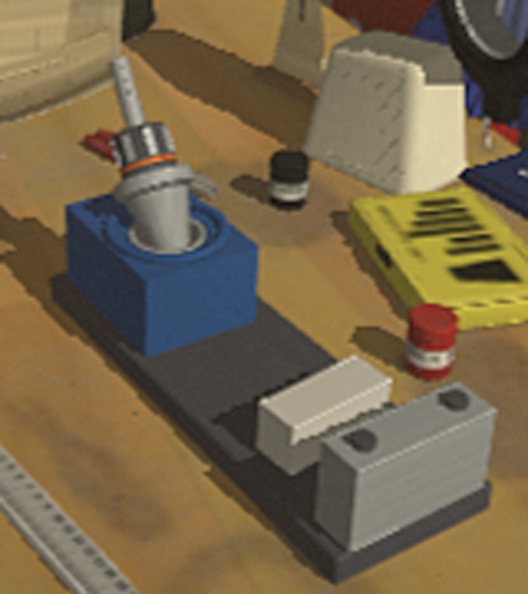

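The block, gauge and stop lie where expected, with the plate's +y about 8 degrees from world +y. The holder top triangulates to z = 0.173, which is plausible. I'll move over for a wrist look.

Call:
move_arm --delta_pos '[[-0.05,-0.05,-0.06],[-0.65,-0.66,-0.06],[-0.65,-0.66,-0.06],[-0.65,-0.66,-0.06],[-0.65,-0.66,-0.06],[-0.65,-0.66,-0.06],[-0.65,-0.66,-0.06],[-0.65,-0.66,-0.06],[-0.65,-0.66,-0.06],[-0.65,-0.66,-0.06]]' --delta_rot '[[0,0,0],[0,0,0],[0,0,-0.5],[0,0,-0.5],[0,0,-0.5],[0,0,-0.5],[0,0,-0.5],[0,0,-0.5],[0,0,-0.5],[0,0,-0.5]]' --claw '[60,60,60,60,60,60,60,60,60,60]' --grip_force 20

```text
time: 0.93
tcp_pos: [0.3729, 0.3, 0.341]
orientation: [-0.0, -0.07, 0.998, -0.0]
contact_force: [1.4, -0.1, 0.5]
width: 0.0601
finger_force: 0.0
```

Call:
move_arm --delta_pos '[[-0.147,-0.357,0.03],[-0.147,-0.357,0.03],[-0.147,-0.357,0.03],[-0.147,-0.357,0.03],[-0.147,-0.357,0.03],[-0.147,-0.357,0.03],[-0.147,-0.357,0.03],[-0.147,-0.357,0.03],[-0.147,-0.357,0.03],[-0.147,-0.357,0.03]]' --delta_rot '[[0,0,0],[0,0,0],[0,0,0],[0,0,0],[0,0,0],[0,0,0],[0,0,0],[0,0,0],[0,0,0],[0,0,0]]' --claw '[60,60,60,60,60,60,60,60,60,60]'

```text
time: 1.77
tcp_pos: [0.5188, 0.0529, 0.3182]
orientation: [-0.001, -0.07, 0.998, 0.0]
contact_force: [-0.7, 1.5, 1.1]
width: 0.0597
finger_force: 0.0
```

```bash
python3 - <<'E'
from h import *
im=imaging.snapshot('wrist'); cv2.imwrite('pics/w1.png',im[:,:,::-1]); np.save('w1.npy',tool()); print(tool().round(3))
E
```

```text
[[-0.99  -0.142 -0.001  0.519]
 [-0.142  0.99   0.001  0.054]
 [ 0.001  0.001 -1.     0.318]
 [ 0.     0.     0.     1.   ]]
```

View pics/w1.png

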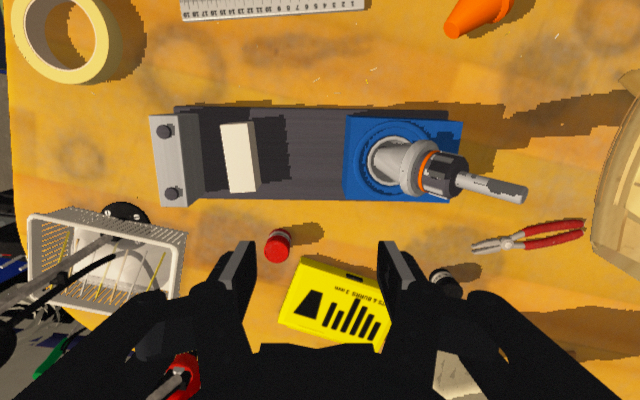

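The wrist view shows the stop (front edge near u=190), gauge (220–258, 122–193), blue block (345–462, 112–202), and the holder leaning right with its arbor end at about (522,193).

```bash
cat > m.py <<'E'
from h import *
def quad(mask):
    cs,_=cv2.findContours(mask.astype(np.uint8),cv2.RETR_EXTERNAL,cv2.CHAIN_APPROX_NONE); c=max(cs,key=cv2.contourArea)
    r=cv2.minAreaRect(c); return cv2.boxPoints(r),r,c
E
python3 - <<'E'
from m import *
T=np.load('w1.npy'); p=imaging.camera_params('wrist'); c=(p['mtx'],T@p['tool_from_camera'])
im=cv2.imread('pics/w1.png'); hsv=cv2.cvtColor(im,cv2.COLOR_BGR2HSV)
H,S,V=[hsv[...,i].astype(int) for i in range(3)]
roi=np.zeros(H.shape,bool); roi[100:210,205:285]=1
g=quad(roi&(V>170)); print('gauge',g[1]); P=[onz(c,q,.054) for q in g[0]]; print(np.round(P,4), 'ctr',np.mean(P,0).round(4),[np.linalg.norm(P[i]-P[i-1]).round(4) for i in range(4)])
b=quad((H>100)&(H<125)&(S>150)&(np.arange(640)[None]>330)&(np.arange(640)[None]<470)&(np.arange(400)[:,None]<215)); print('blue',b[1],b[0].tolist())
# plate edges & stop profiles
print('row160 V',V[160,140:225:1].tolist())
print('col300 V',V[96:212,300].tolist())
print('blue S edge rows: V at col 350-465 row 117', V[116,338:470:2].tolist())
print('V col 352', V[104:210,352].tolist()); print('V col448',V[104:210,450].tolist())
E
```

```text
gauge ((237.47750854492188, 157.82550048828125), (70.28825378417969, 27.03394317626953), 82.64761352539062)
[[ 0.4823 -0.0553  0.054 ]
 [ 0.4747 -0.0274  0.054 ]
 [ 0.5499 -0.0115  0.054 ]
 [ 0.5583 -0.0413  0.054 ]] ctr [ 0.5163 -0.0339  0.054 ] [np.float64(0.0773), np.float64(0.0289), np.float64(0.0769), np.float64(0.0309)]
blue ((401.5640869140625, 158.96099853515625), (117.93932342529297, 83.55250549316406), 2.38594388961792) [[340.9063720703125, 198.24609375], [344.38470458984375, 114.76602172851562], [462.2218017578125, 119.6759033203125], [458.74346923828125, 203.15597534179688]]
row160 V [224, 223, 223, 222, 223, 223, 222, 222, 223, 224, 225, 226, 223, 222, 214, 199, 196, 195, 198, 198, 195, 192, 194, 193, 196, 195, 191, 191, 189, 188, 191, 190, 187, 186, 185, 187, 187, 182, 186, 192, 193, 192, 132, 83, 75, 75, 75, 72, 73, 76, 74, 75, 76, 78, 76, 74, 74, 73, 76, 73, 71, 70, 56, 44, 47, 43, 47, 48, 44, 43, 43, 46, 47, 48, 44, 49, 44, 46, 44, 46, 41, 44, 46, 44, 76]
col300 V [222, 219, 216, 214, 210, 207, 211, 179, 122, 125, 121, 100, 61, 70, 74, 84, 82, 78, 80, 84, 83, 79, 79,
[... 1011 characters left out ...]
4, 154, 154, 153, 150, 151, 151, 151, 150, 152, 151, 152, 152, 150, 151, 151, 154, 152, 148, 149, 152, 152, 147, 152, 150, 149, 151, 151, 149, 152, 151, 154, 150, 151, 143, 114, 139, 202, 224, 224, 223, 221, 222, 224, 226, 224]
V col448 [131, 130, 132, 129, 130, 130, 130, 127, 129, 129, 128, 129, 125, 127, 129, 113, 70, 118, 147, 146, 145, 146, 148, 147, 146, 148, 148, 122, 84, 81, 80, 78, 81, 81, 77, 81, 80, 82, 85, 82, 84, 87, 82, 82, 80, 80, 80, 81, 85, 77, 61, 42, 41, 59, 82, 95, 96, 94, 89, 67, 42, 41, 46, 46, 48, 47, 51, 49, 45, 50, 50, 46, 49, 55, 63, 50, 42, 46, 50, 43, 47, 46, 44, 46, 48, 46, 44, 43, 44, 45, 50, 60, 63, 58, 105, 179, 212, 211, 215, 219, 218, 221, 220, 223, 220, 220]
```

```bash
python3 - <<'E'
import cv2
im=cv2.imread('pics/w1.png')[95:215,330:540]; cv2.imwrite('pics/c2.png',cv2.resize(im,None,fx=3.8,fy=3.8,interpolation=cv2.INTER_CUBIC))
E
```

```text
(no output)
```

View pics/c2.png

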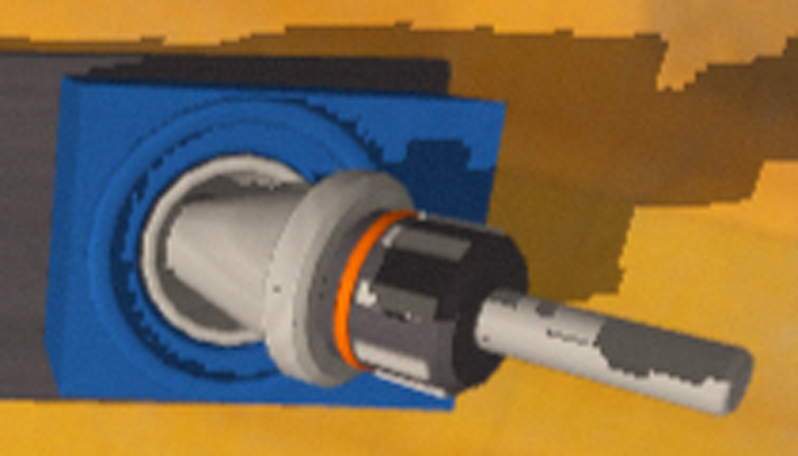

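The crop shows the block's top corners at TL (66,80), TR (505,102), BR (452,410) and BL (63,397), the collar centred near (232,241), and the arbor end at (738,382).

```bash
python3 - <<'E'
from h import *
T=np.load('w1.npy'); p=imaging.camera_params('wrist'); c=(p['mtx'],T@p['tool_from_camera'])
f=lambda a,b:(330+a/3.8,95+b/3.8)
C=[onz(c,f(*q),.078) for q in [(66,80),(505,102),(452,410),(63,397)]]
print(np.round(C,4),[np.linalg.norm(C[i]-C[i-1]).round(4) for i in range(4)])
for i,j in((0,1),(3,2)): d=C[j]-C[i]; print('ang y',np.degrees(np.arctan2(d[1],d[0])))
print('mouth',onz(c,f(232,241),.083).round(4))
print('top',tri(c,f(738,382),cam('top'),(312.5,205)),tri(c,f(738,382),cam('scene'),(307.5,179.5)))
# stop: front edge top at u where V drops 181.5..; find along rows; plate edges along columns
im=cv2.imread('pics/w1.png'); V=im.max(2).astype(int)
E=[]
for r in range(128,200,4):
    s=V[r,165:215]; u=165+next(i for i in range(len(s)) if s[i]<150 and s[i+2]<110); E.append((u-.3,r))
P=np.array([onz(c,e,.075) for e in E]); k=np.polyfit(P[:,0],P[:,1],1); print('stop face',P[[0,-1]].round(4),'normal ang',np.degrees(np.arctan2(1,-k[0])))
lo=[];up=[]
for u in range(265,340,5):
    s=V[90:130,u]; up.append((u,90+np.where(s>160)[0].max()+.7)); s=V[185:212,u]; lo.append((u,185+np.where(s<150)[0].max()+.5))
for n,L in(('nearedge',up),('far',lo)):
    P=np.array([onz(c,e,.02) for e in L]); k=np.polyfit(P[:,1],P[:,0],1); print(n,k,np.degrees(np.arctan2(1,k[0])))
E
```

```text
[[0.4537 0.0749 0.078 ]
 [0.4431 0.1882 0.078 ]
 [0.5265 0.1969 0.078 ]
 [0.5381 0.0887 0.078 ]] [np.float64(0.0856), np.float64(0.1138), np.float64(0.0839), np.float64(0.1088)]
ang y 95.34332556206672
ang y 96.11323324272182
mouth [0.4878 0.1247 0.083 ]
top (array([0.48467166, 0.18598548, 0.19538849]), np.float64(0.002151941001139909)) (array([0.4926029 , 0.20538739, 0.16665525]), np.float64(0.0074790314168441795))
stop face [[ 0.4909 -0.1031  0.075 ]
 [ 0.5625 -0.1032  0.075 ]] normal ang 90.99087059432806
nearedge [-0.09306095  0.4523308 ] 95.31668657692917
far [-0.13273556  0.56892978] 97.5609889058238
```

Call:
move_arm --delta_pos '[[0.015,0.171,0],[0.015,0.171,0],[0.015,0.171,0],[0.015,0.171,0],[0.015,0.171,0],[0.015,0.171,0.03],[0.015,0.171,0.06],[0.015,0.171,0.09],[0.015,0.171,0.1],[0.015,0.171,0.1]]' --delta_rot '[[0,0,0.22],[0,0,0.22],[0,0,0.22],[0,0,0.22],[0,0,0.22],[0,0,0.22],[0,0,0.22],[0,0,0.22],[0,0,0.22],[0,0,0.22]]' --claw '[75,75,75,75,75,75,75,75,75,75]'

```text
time: 2.65
tcp_pos: [0.4889, 0.1777, 0.2422]
orientation: [-0.002, 0.015, 1.0, -0.001]
contact_force: [-1.5, -1.1, 1.4]
width: 0.0748
finger_force: 0.0
```

```bash
python3 - <<'E'
from h import *
w=imaging.snapshot('wrist'); T=tool(); s=imaging.snapshot('scene'); print(T.round(4))
a=w[:, 100:540][:,:,::-1]; b=cv2.resize(s[140:280,240:400][:,:,::-1],None,fx=2.2,fy=2.2)
o=np.zeros((400,800,3),np.uint8); o[:,:440]=a; o[:308,440:792]=b; cv2.imwrite('pics/p1.png',o)
E
```

```text
[[-9.995e-01  3.130e-02 -1.300e-03  4.896e-01]
 [ 3.130e-02  9.995e-01 -7.000e-04  1.779e-01]
 [ 1.300e-03 -7.000e-04 -1.000e+00  2.435e-01]
 [ 0.000e+00  0.000e+00  0.000e+00  1.000e+00]]
```

View pics/p1.png

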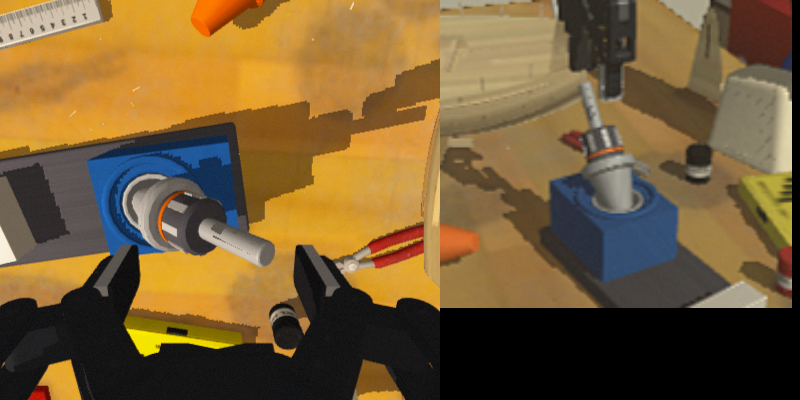

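The arbor end is at (363,251) in the full wrist image, ahead of the fingers. I'll triangulate it with the first wrist view.

```bash
python3 - <<'E'
from h import *
p=imaging.camera_params('wrist'); t=p['tool_from_camera']
c1=(p['mtx'],np.load('w1.npy')@t); c2=(p['mtx'],tool()@t)
print(tri(c1,(524.2,195.5),c2,(363,251)))
print('mouth lip',tri(c1,(391,158.4),c2,(252,201)))
print(proj(c2,tool()[:3,3]+np.array([0,0.0375,-.07])))
E
```

```text
(array([0.48776133, 0.20113884, 0.17505697]), np.float64(3.75053128041015e-05))
mouth lip (array([0.48926099, 0.12578081, 0.0794898 ]), np.float64(0.0018234017275507134))
[391.12749815 253.88592304]
```

Call:
move_arm --delta_pos '[[0,0,0.02],[0,0,0.022],[0,-0.008,0.022],[0,-0.014,0.022],[0,-0.019,0.022],[0,-0.024,0.022],[0,-0.029,0.022],[0,-0.034,0.022],[0,-0.039,0.022],[0,-0.044,0.022]]' --delta_rot '[[0,0,0],[0,0,0],[0,0,0],[0,0,0],[0,0,0],[0,0,0],[0,0,0],[0,0,0],[0,0,0],[0,0,0]]' --claw '[75,75,75,75,75,75,75,75,75,75]'

```text
time: 3.58
tcp_pos: [0.4889, 0.1444, 0.2271]
orientation: [-0.0, 0.016, 1.0, -0.0]
contact_force: [-0.1, 0.1, -0.1]
width: 0.0753
finger_force: 0.0
```

Call:
move_arm --delta_pos '[[0,-0.004,0],[0,-0.008,0],[0,-0.012,0],[0,-0.016,0],[0,-0.02,0],[0,-0.024,0],[0,-0.028,0],[0,-0.032,0],[0,-0.034,0],[0,-0.034,0]]' --delta_rot '[[0,0,0],[0,0,0],[0,0,0],[0,0,0],[0,0,0],[0,0,0],[0,0,0],[0,0,0],[0,0,0],[0,0,0]]' --claw '[75,75,75,75,75,75,75,75,75,75]'

```text
time: 4.42
tcp_pos: [0.4882, 0.119, 0.2271]
orientation: [-0.0, 0.016, 1.0, -0.0]
contact_force: [0.3, -0.5, -0.0]
width: 0.0749
finger_force: 0.0
```

```bash
python3 - <<'E'
from h import *
w=imaging.snapshot('wrist'); T=tool(); s=imaging.snapshot('scene'); print(T[:3,3].round(4))
a=w[:, 100:540][:,:,::-1]; b=cv2.resize(s[140:280,240:400][:,:,::-1],None,fx=2.2,fy=2.2)
o=np.zeros((400,800,3),np.uint8); o[:,:440]=a; o[:308,440:792]=b; cv2.imwrite('pics/p2.png',o)
E
```

```text
[0.4882 0.1192 0.2271]
```

View pics/p2.png

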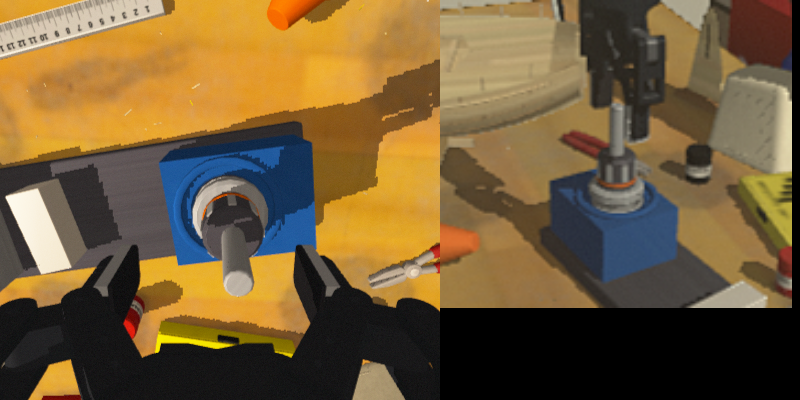

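The holder is upright, standing on the plunger, with its top end at (338,284). Next I compute where to press and take better edges from this view.

```bash
python3 - <<'E'
from h import *
c=cam('wrist'); P=onz(c,(338,284),.179); print('top',P.round(4), 'delta to be above', todelta([P[0],P[1],.265]))
f=lambda a,b:(100+a,b)
C=[onz(c,f(*q),.078) for q in [(163,152),(311,142),(315,247),(178,266)]]
print(np.round(C,4),[np.linalg.norm(C[i]-C[i-1]).round(4) for i in range(4)])
G=[onz(c,f(*q),.054) for q in [(6,193),(58,180),(85,262),(39,273)]]; print(np.round(G,4))
E
```

```text
top [0.4904 0.1286 0.179 ] delta to be above (array([-0.0026,  0.0124, -0.0506]), None)
[[0.4466 0.0824 0.078 ]
 [0.443  0.1875 0.078 ]
 [0.525  0.1953 0.078 ]
 [0.5382 0.0868 0.078 ]] [np.float64(0.0917), np.float64(0.1052), np.float64(0.0824), np.float64(0.1093)]
[[ 0.4799 -0.0539  0.054 ]
 [ 0.4703 -0.0091  0.054 ]
 [ 0.5453  0.0012  0.054 ]
 [ 0.5549 -0.0417  0.054 ]]
```

Call:
move_arm --delta_pos '[[0,0,-0.05],[0,0,-0.08],[0,0,-0.08],[0,0,-0.08],[0,0,-0.08],[0,0,-0.08],[0,0,-0.08],[0,0,-0.08],[0,0,-0.08],[0,0,-0.08]]' --delta_rot '[[0,0,0],[0,0,0],[0,0,0],[0,0,0],[0,0,0],[0,0,0],[0,0,0],[0,0,0],[0,0,0],[0,0,0]]' --claw '[75,75,0,0,0,0,0,0,0,0]'

```text
time: 5.35
tcp_pos: [0.4881, 0.1194, 0.2867]
orientation: [-0.0, 0.016, 1.0, -0.0]
contact_force: [-0.8, -0.6, 0.3]
width: 0.0003
finger_force: 0.0
```

```bash
python3 - <<'E'
from h import *
w=imaging.snapshot('wrist'); T=tool(); np.save('w2.npy',T); cv2.imwrite('pics/w2.png',w[:,:,::-1]); print(T.round(4),monitor.get_obs()['width'])
E
```

```text
[[-9.995e-01  3.190e-02 -4.000e-04  4.881e-01]
 [ 3.190e-02  9.995e-01 -2.000e-04  1.194e-01]
 [ 4.000e-04 -2.000e-04 -1.000e+00  2.868e-01]
 [ 0.000e+00  0.000e+00  0.000e+00  1.000e+00]] 0.00010423566627256762
```

View pics/w2.png

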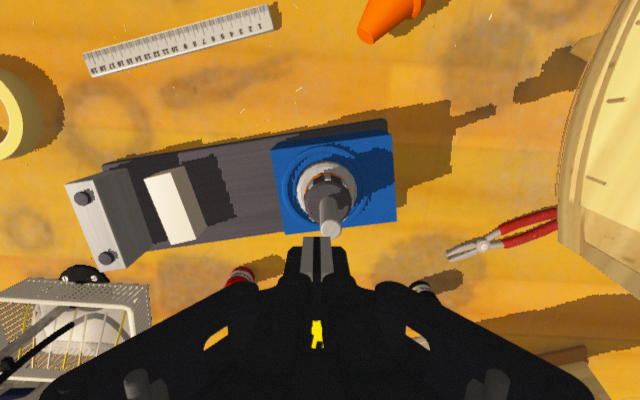

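The wrist view shows the whole plate: arbor top at (330,228), blue block (272–397, 135–235), gauge top (145–195, 167–243), and stop (66–148, 177–270).

```bash
python3 - <<'E'
from m import *
T=np.load('w2.npy'); p=imaging.camera_params('wrist'); c=(p['mtx'],T@p['tool_from_camera'])
P=onz(c,(330,228),.179); print('top',P.round(4),todelta([P[0],P[1],.262]))
im=cv2.imread('pics/w2.png'); V=im.max(2).astype(int)
def edge(uv0,uv1,nrm,z,n=25,w=5,name=''):
    # strongest gradient across a nominal edge, fit a line, return world pts
    uv0,uv1=np.array(uv0,float),np.array(uv1,float); d=uv1-uv0; m=np.array([-d[1],d[0]])/np.hypot(*d); pts=[]
    g=cv2.GaussianBlur(im,(0,0),.7).astype(np.float32)
    for t in np.linspace(.1,.9,n):
        k=np.arange(-w,w+.1,.5); q=(uv0+t*d)+k[:,None]*m
        s=cv2.remap(g,q[:,0].astype(np.float32)[None],q[:,1].astype(np.float32)[None],1)[0]
        gr=np.abs(np.diff(s,axis=0)).sum(1); i=gr.argmax(); pts.append((q[i]+q[i+1])/2)
    W=np.array([onz(c,q,z) for q in pts])[:,:2]; vx=cv2.fitLine(W.astype(np.float32),cv2.DIST_HUBER,0,1e-4,1e-4).ravel()
    a=np.degrees(np.arctan2(vx[1],vx[0]))%180; print(name,'ang',a.round(2),'pt',vx[2:].round(4), 'len0-1',np.linalg.norm(onz(c,uv0,z)-onz(c,uv1,z)).round(4)); return vx
edge((148,181),(171,242),0,.054,name='gauge -y edge')
edge((186,168),(196,232),0,.054,name='gauge +y edge')
edge((148,178),(184,168),0,.054,name='gauge near')
edge((173,244),(196,236),0,.054,name='gauge far')
edge((105,177),(130,265),0,.075,name='stop front top')
edge((66,184),(105,271),0,.075,name='stop back')
edge((396,140),(397,218),0,.078,w=4,name='blk rear')
edge((290,234),(394,221),0,.078,w=4,name='blk far')
edge((275,149),(390,135),0,.078,w=4,name='blk near')
edge((200,238),(275,228),0,.02,w=6,name='plate far')
edge((200,145),(270,137),0,.02,w=8,name='plate near')
cv2.imwrite('pics/c3.png',cv2.resize(im[125:280,55:405],None,fx=2.28,fy=2.28,interpolation=cv2.INTER_CUBIC))
E
```

```text
top [0.4891 0.1276 0.179 ] (array([-0.0009,  0.0109,  0.0331]), None)
gauge -y edge ang 11.95 pt [ 0.5239 -0.0477] len0-1 0.0692
gauge +y edge ang 169.29 pt [ 0.5089 -0.0121] len0-1 0.0695
gauge near ang 108.92 pt [ 0.4759 -0.0322] len0-1 0.0391
gauge far ang 102.19 pt [ 0.5533 -0.0262] len0-1 0.0276
stop front top ang 175.09 pt [ 0.522  -0.0786] len0-1 0.0931
stop back ang 7.25 pt [ 0.5234 -0.1152] len0-1 0.0948
blk rear ang 5.47 pt [0.4931 0.1924] len0-1 0.0751
blk far ang 95.55 pt [0.5324 0.1385] len0-1 0.1022
blk near ang 95.53 pt [0.4486 0.1306] len0-1 0.104
plate far ang 96.65 pt [0.5661 0.0194] len0-1 0.091
plate near ang 97.84 pt [0.4482 0.0318] len0-1 0.0771
```

View pics/c3.png

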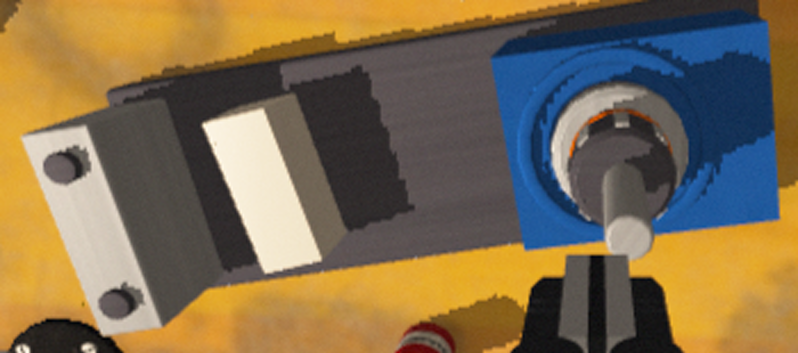

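Call:
move_arm --delta_pos '[[0,0.011,0.02],[-0.001,0.011,0.033],[-0.001,0.011,0.038],[-0.001,0.011,0.04],[-0.001,0.011,0.042],[-0.001,0.011,0.044],[-0.001,0.011,0.046],[-0.001,0.011,0.047],[-0.001,0.011,0.048],[-0.001,0.011,0.048]]' --delta_rot '[[0,0,0],[0,0,0],[0,0,0],[0,0,0],[0,0,0],[0,0,0],[0,0,0],[0,0,0],[0,0,0],[0,0,0]]' --claw '[0,0,0,0,0,0,0,0,0,0]'

```text
time: 6.23
tcp_pos: [0.4892, 0.1276, 0.2511]
orientation: [0.0, 0.016, 1.0, 0.0]
contact_force: [-1.2, -0.0, 0.2]
width: -0.0001
finger_force: 0.0
```

Call:
move_arm --delta_pos '[[0,0,0.001],[0,0,0.002],[0,0,0.003],[0,0,0.004],[0,0,0.004]]' --delta_rot '[[0,0,0],[0,0,0],[0,0,0],[0,0,0],[0,0,0]]' --claw '[0,0,0,0,0]'

```text
time: 6.65
tcp_pos: [0.49, 0.1276, 0.2488]
orientation: [0.001, 0.016, 1.0, 0.0]
contact_force: [-0.1, -0.7, 6.5]
width: 0.0
finger_force: 3.2
```

Call:
move_arm --delta_pos '[[0,0,0.002],[0,0,0.003],[0,0,0.004],[0,0,0.005],[0,0,0.005]]' --delta_rot '[[0,0,0],[0,0,0],[0,0,0],[0,0,0],[0,0,0]]' --claw '[0,0,0,0,0]'

```text
time: 7.07
tcp_pos: [0.4904, 0.1273, 0.2459]
orientation: [0.002, 0.016, 1.0, 0.0]
contact_force: [-1.4, -2.6, 15.2]
width: -0.0
finger_force: 8.3
```

Call:
move_arm --delta_pos '[[0,0,0.001],[0,0,0.002],[0,0,0.002]]' --delta_rot '[[0,0,0],[0,0,0],[0,0,0]]' --claw '[0,0,0]'

```text
time: 7.32
tcp_pos: [0.4908, 0.1273, 0.2457]
orientation: [0.003, 0.016, 1.0, 0.001]
contact_force: [-3.9, -2.9, 30.3]
width: -0.0001
finger_force: 15.6
```

The holder is home: the force rose to 30 N with no further travel, after about 5 mm of stroke. I'll retract and go over the gauge.

Call:
move_arm --delta_pos '[[0,0,-0.05],[0,0,-0.08],[0,0,-0.08],[-0.047,-0.208,-0.06],[-0.047,-0.208,-0.06],[-0.047,-0.208,-0.06],[-0.047,-0.208,-0.06],[-0.047,-0.208,-0.06],[-0.047,-0.208,-0.06],[-0.047,-0.208,-0.06]]' --delta_rot '[[0,0,0],[0,0,0.16],[0,0,0.32],[0,0,0.48],[0,0,0.64],[0,0,0.8],[0,0,0.95],[0,0,0.95],[0,0,0.95],[0,0,0.95]]' --claw '[0,0,0,0,0,0,85,85,85,85]'

```text
time: 8.15
tcp_pos: [0.5194, -0.029, 0.2876]
orientation: [-0.0, 0.379, 0.925, 0.0]
contact_force: [-0.0, 1.4, -0.7]
width: 0.0483
finger_force: 0.0
```

Call:
move_arm --delta_pos '[[0,0,0],[0,0,0],[0,0,0],[0,0,0],[0,0,0],[0,0,0],[0,0,0]]' --delta_rot '[[0,0,0.15],[0,0,0.3],[0,0,0.45],[0,0,0.6],[0,0,0.74],[0,0,0.74],[0,0,0.74]]' --claw '[85,85,85,85,85,85,85]'

```text
time: 8.73
tcp_pos: [0.5194, -0.0279, 0.2877]
orientation: [-0.0, 0.626, 0.78, 0.0]
contact_force: [-0.2, -0.6, 0.2]
width: 0.0851
finger_force: 0.0
```

```bash
python3 - <<'E'
from h import *
w=imaging.snapshot('wrist'); T=tool(); np.save('w3.npy',T); cv2.imwrite('pics/w3.png',w[:,:,::-1]); print(T.round(4),monitor.get_obs()['q'].round(2))
E
```

```text
[[-2.160e-01  9.764e-01 -1.000e-04  5.194e-01]
 [ 9.764e-01  2.160e-01  3.000e-04 -2.830e-02]
 [ 3.000e-04 -0.000e+00 -1.000e+00  2.878e-01]
 [ 0.000e+00  0.000e+00  0.000e+00  1.000e+00]] [-0.4   0.4   0.52  1.88 -0.25  0.92  0.45]
```

View pics/w3.png

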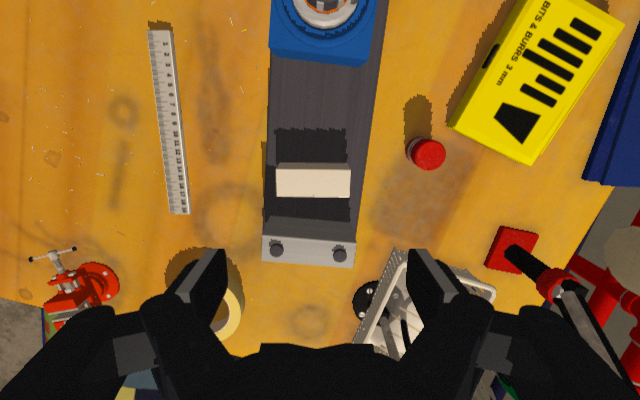

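The gauge top spans (276–350, 168–198), the stop's front top edge runs (264,235)–(357,241), and the red pot is clear at (428,155). That was my last allowed view, so I'll work from numbers from here.

```bash
cat >> m.py <<'E'
def edge(im,c,uv0,uv1,z,n=31,w=5,name='',lo=.1,hi=.9):
    uv0,uv1=np.array(uv0,float),np.array(uv1,float); d=uv1-uv0; m=np.array([-d[1],d[0]])/np.hypot(*d); pts=[]
    g=cv2.GaussianBlur(im,(0,0),.7).astype(np.float32)
    for t in np.linspace(lo,hi,n):
        k=np.arange(-w,w+.1,.5); q=(uv0+t*d)+k[:,None]*m
        s=cv2.remap(g,q[:,0].astype(np.float32)[None],q[:,1].astype(np.float32)[None],1)[0]
        gr=np.abs(np.diff(s,axis=0)).sum(1); i=gr.argmax(); pts.append((q[i]+q[i+1])/2)
    W=np.array([onz(c,q,z) for q in pts])[:,:2]; vx=cv2.fitLine(W.astype(np.float32),cv2.DIST_HUBER,0,1e-4,1e-4).ravel()
    print(name,'ang',(np.degrees(np.arctan2(vx[1],vx[0]))%180).round(2),'pt',vx[2:].round(4)); return vx
def plate(P,a=97.2):  # world xy -> plate-ish coords (along x, along y) relative to centreline/stop-free origin (.5072,.0256)
    a=np.radians(a); y=np.array([np.cos(a),np.sin(a)]); x=np.array([y[1],-y[0]]); d=np.asarray(P)[:2]-[.5072,.0256]; return np.round([d@x,d@y],4)
def white(im,c,z=.054,box=(230,140,400,230),thr=170):
    V=im.max(2); sat=V.astype(int)-im.min(2); m=np.zeros(V.shape,bool); x0,y0,x1,y1=box; m[y0:y1,x0:x1]=1
    q=quad(m&(V>thr)&(sat<70))[0]; P=np.array([onz(c,u,z) for u in q]); 
    L=[np.linalg.norm(P[i]-P[i-1]).round(4) for i in range(4)]; e=P[1]-P[0] if L[1]>L[0] else P[2]-P[1]
    print('gauge px',q.round(1).tolist(),'ctr',P.mean(0).round(4),'sides',L,'long ang',(np.degrees(np.arctan2(e[1],e[0]))%180).round(2)); return P.mean(0)
E
python3 - <<'E'
from m import *
T=np.load('w3.npy'); p=imaging.camera_params('wrist'); c=(p['mtx'],T@p['tool_from_camera']); im=cv2.imread('pics/w3.png')
G=white(im,c,box=(265,155,362,212)); print('gauge plate',plate(G))
for n,a,b,z,w in [('gauge near',(276,170),(276,196),.054,4),('gauge far',(350,170),(350,197),.054,4),('gauge +y',(277,169),(350,168),.054,4),('gauge -y',(276,197),(350,198),.054,4),
 ('stop front',(264,235),(357,241),.075,4),('stop back',(262,262),(352,268),.075,4),('stop nearside',(264,238),(262,261),.075,3),('stop far side',(357,243),(353,266),.075,3),
 ('plate near',(271,70),(267,200),.02,5),('plate far',(381,20),(362,200),.02,5),('blk front',(272,52),(363,66),.078,5)]:
    v=edge(im,c,a,b,z,w=w,name=n); print('   plate',plate(v[2:]))
E
```

```text
gauge px [[275.6000061035156, 196.0], [276.0, 168.3000030517578], [350.1000061035156, 169.5], [349.70001220703125, 197.1999969482422]] ctr [ 0.5163 -0.0345  0.054 ] sides [np.float64(0.0765), np.float64(0.0291), np.float64(0.0745), np.float64(0.0291)] long ang 11.5
gauge plate [ 0.0015 -0.0608]
gauge near ang 100.26 pt [ 0.4792 -0.0414]
   plate [-0.0362 -0.063 ]
gauge far ang 100.85 pt [ 0.5532 -0.0256]
   plate [ 0.0393 -0.0565]
gauge +y ang 11.31 pt [ 0.5144 -0.0199]
   plate [ 0.0015 -0.0461]
gauge -y ang 10.97 pt [ 0.5251 -0.0481]
   plate [ 0.0085 -0.0754]
stop front ang 7.24 pt [ 0.5276 -0.0857]
   plate [ 0.0062 -0.113 ]
stop back ang 7.1 pt [ 0.5162 -0.1164]
   plate [-0.0089 -0.142 ]
stop nearside ang 95.55 pt [ 0.479 -0.108]
   plate [-0.0447 -0.129 ]
stop far side ang 95.9 pt [ 0.5731 -0.0937]
   plate [ 0.0504 -0.1267]
plate near ang 97.76 pt [0.4566 0.0017]
   plate [-0.0532 -0.0174]
plate far ang 97.38 pt [0.5628 0.0522]
   plate [0.0585 0.0194]
blk front ang 5.95 pt [0.4997 0.0755]
   plate [-0.0012  0.0504]
```

The geometry is consistent: gauge sides 76×29, stop and plate both centred at plate x ≈ +2.7 mm, and the stop face 37 mm from the gauge's flush position. Next I descend and straddle the gauge.

Call:
move_arm --delta_pos '[[-0.007,-0.006,0.05],[-0.007,-0.006,0.1],[-0.007,-0.006,0.15],[-0.007,-0.006,0.19],[-0.007,-0.006,0.21],[-0.007,-0.006,0.225],[-0.007,-0.006,0.24],[-0.007,-0.006,0.25],[-0.007,-0.006,0.257],[-0.007,-0.006,0.257]]' --delta_rot '[[0,0,0.029],[0,0,0.029],[0,0,0.029],[0,0,0.029],[0,0,0.029],[0,0,0.029],[0,0,0.029],[0,0,0.029],[0,0,0.029],[0,0,0.029]]' --claw '[85.4,85.4,85.4,85.4,85.4,85.4,85.4,85.4,85.4,85.4]'

```text
time: 9.62
tcp_pos: [0.5159, -0.0353, 0.0944]
orientation: [-0.001, 0.637, 0.771, -0.0]
contact_force: [-0.5, -0.5, 1.0]
width: 0.085
finger_force: 0.0
```

Call:
move_arm --delta_pos '[[0,0,0],[0,0,0],[0,0,0],[0,0,0],[0,0,0]]' --delta_rot '[[0,0,0],[0,0,0],[0,0,0],[0,0,0],[0,0,0]]' --claw '[74,74,74,74,74]' --grip_force 20

```text
time: 10.03
tcp_pos: [0.5163, -0.0354, 0.0955]
orientation: [0.0, 0.637, 0.771, 0.0]
contact_force: [-1.0, 0.6, 3.9]
width: 0.0758
finger_force: 25.8
```

Call:
move_arm --delta_pos '[[-0.006,0,0],[-0.013,0,0],[-0.02,0,0],[-0.027,0,0],[-0.033,0,0],[-0.039,0,0],[-0.043,0,0],[-0.045,0,0],[-0.046,0,0],[-0.046,0,0]]' --delta_rot '[[0,0,0.01],[0,0,0.02],[0,0,0.04],[0,0,0.06],[0,0,0.08],[0,0,0.082],[0,0,0.082],[0,0,0.082],[0,0,0.082],[0,0,0.082]]' --claw '[74,74,74,74,74,74,74,74,74,74]'

```text
time: 10.87
tcp_pos: [0.5228, -0.0688, 0.0955]
orientation: [-0.0, 0.662, 0.75, 0.001]
contact_force: [-1.2, 4.7, 6.1]
width: 0.0758
finger_force: 26.3
```

Call:
move_arm --delta_pos '[[-0.001,0,0],[-0.002,0,0],[-0.003,0,0],[-0.004,0,0],[-0.005,0,0],[-0.005,0,0]]' --delta_rot '[[0,0,0],[0,0,0],[0,0,0],[0,0,0],[0,0,0],[0,0,0]]' --claw '[74,74,74,74,74,74]'

```text
time: 11.37
tcp_pos: [0.5232, -0.0714, 0.0955]
orientation: [-0.001, 0.662, 0.75, 0.001]
contact_force: [-0.7, 8.5, 7.3]
width: 0.0754
finger_force: 26.4
```

Call:
move_arm --delta_pos '[[-0.001,0,0],[-0.002,0,0],[-0.003,0,0],[-0.003,0,0]]' --delta_rot '[[0,0,0],[0,0,0],[0,0,0],[0,0,0]]' --claw '[74,74,74,74]'

```text
time: 11.7
tcp_pos: [0.5233, -0.0716, 0.0955]
orientation: [-0.002, 0.661, 0.75, 0.002]
contact_force: [-2.5, 15.8, 10.9]
width: 0.0756
finger_force: 26.7
```

Call:
move_arm --delta_pos '[[-0.002,0,0],[-0.003,0,0],[-0.003,0,0]]' --delta_rot '[[0,0,0],[0,0,0],[0,0,0]]' --claw '[74,74,74]'

```text
time: 11.95
tcp_pos: [0.5234, -0.072, 0.0955]
orientation: [-0.003, 0.66, 0.751, 0.002]
contact_force: [-3.0, 22.5, 14.3]
width: 0.0758
finger_force: 26.8
```

Call:
move_arm --delta_pos '[[0.003,0,0],[0.006,0,0],[0.006,0,0],[0.006,0,0],[0.006,0,-0.03],[0.006,0,-0.08],[0.006,0,-0.13],[0.006,0,-0.18],[0.006,0,-0.2],[0.006,0,-0.2]]' --delta_rot '[[0,0,0],[0,0,0],[0,0,0],[0,0,0],[0,0,0],[0,0,0],[0,0,0],[0,0,0],[0,0,0],[0,0,0]]' --claw '[85.4,85.4,85.4,85.4,85.4,85.4,85.4,85.4,85.4,85.4]'

```text
time: 12.78
tcp_pos: [0.5245, -0.0744, 0.2489]
orientation: [0.003, 0.662, 0.749, 0.002]
contact_force: [0.8, 0.2, 0.2]
width: 0.0855
finger_force: 0.0
```

```bash
python3 - <<'E'
from m import *
w=imaging.snapshot('wrist'); T=tool(); np.save('w4.npy',T); cv2.imwrite('pics/w4.png',w[:,:,::-1]); print(T.round(4)); c=cam('wrist'); im=w[:,:,::-1].copy()
C=[.0027,-.098]; a=np.radians(97.2); y=np.array([np.cos(a),np.sin(a)]); x=np.array([y[1],-y[0]])
W=lambda px,py,z: np.r_[np.array([.5072,.0256])+px*x+py*y,z]
pr=lambda *q: proj(c,W(*q))
b=[pr(.0027+sx*.038,-.098+sy*.015,.054) for sx in(-1,1) for sy in(-1,1)]; print(np.round(b,1).tolist())
bb=np.array(b); x0,y0=(bb.min(0)-12).astype(int); x1,y1=(bb.max(0)+12).astype(int)
m=im[y0:y1,x0:x1]; print('V column through centre',m.max(2)[:,(x1-x0)//2].tolist())
E1=lambda n,p,q,w=5:(lambda v:print('   plate',plate(v[2:])))(edge(im,c,pr(*p),pr(*q),p[2],w=w,name=n))
E1('stop front',(-.042,-.113,.075),(.047,-.113,.075),4)
E1('gauge +y',(-.035,-.083,.054),(.04,-.083,.054),5)
E1('gauge near',(-.0353,-.112,.054),(-.0353,-.084,.054),5)
E1('gauge far',(.0407,-.112,.054),(.0407,-.084,.054),5)
E1('blk front',(-.04,.05,.078),(.04,.05,.078),5)
E1('plate near',(-.0533,-.07,.02),(-.0533,.04,.02),5)
E1('plate far',(.0587,-.07,.02),(.0587,.04,.02),5)
E
```

```text
[[-1.234e-01  9.923e-01  3.900e-03  5.238e-01]
 [ 9.924e-01  1.234e-01 -4.000e-04 -7.380e-02]
 [-8.000e-04  3.800e-03 -1.000e+00  2.468e-01]
 [ 0.000e+00  0.000e+00  0.000e+00  1.000e+00]]
[[272.7, 201.7], [271.1, 168.9], [357.3, 201.4], [358.6, 168.7]]
V column through centre [40, 36, 39, 69, 103, 103, 102, 103, 102, 99, 124, 189, 222, 217, 220, 220, 220, 219, 221, 190, 126, 125, 126, 123, 123, 124, 123, 124, 124, 124, 126, 124, 121, 126, 124, 128, 125, 123, 124, 124, 128, 123, 104, 71, 73, 71, 73, 70, 72, 70, 78, 105, 148, 172, 170, 165, 164]
stop front ang 6.73 pt [ 0.5271 -0.084 ]
   plate [ 0.006  -0.1113]
gauge +y ang 7.2 pt [ 0.5208 -0.0543]
   plate [ 0.0035 -0.081 ]
gauge near ang 96.12 pt [ 0.4842 -0.0761]
   plate [-0.0356 -0.0981]
gauge far ang 97.61 pt [ 0.5583 -0.0661]
   plate [ 0.0392 -0.0974]
blk front ang 7.2 pt [0.4981 0.0776]
   plate [-0.0026  0.0527]
plate near ang 94.97 pt [0.4544 0.0062]
   plate [-0.0548 -0.0126]
plate far ang 97.02 pt [0.5656 0.015 ]
   plate [ 0.0566 -0.0179]
```

Gauge face-to-stop depth is 30.3 mm at 7.2°, so the gauge is flush and square. Next I move behind the blue block, passing over the holder, and check the boat's clearance there.

Call:
move_arm --delta_pos '[[0,0,-0.05],[0.05,0,-0.08],[0.4,-0.005,-0.08],[0.4,-0.005,-0.08],[0.4,-0.005,-0.08],[0.4,-0.005,-0.08],[0.4,-0.005,-0.08],[0.4,-0.005,-0.08],[0.4,-0.005,-0.08],[0.4,-0.005,-0.08]]' --delta_rot '[[0,0,0],[0,0,0],[0,0,0],[0,0,0],[0,0,0],[0,0,0],[0,0,0],[0,0,0],[0,0,0],[0,0,0]]' --claw '[60,50,50,50,50,50,50,50,50,50]'

```text
time: 13.67
tcp_pos: [0.4806, 0.2289, 0.303]
orientation: [-0.001, 0.659, 0.752, -0.001]
contact_force: [0.6, -0.2, 0.2]
width: 0.05
finger_force: 0.0
```

```bash
python3 - <<'E'
from m import *
print('boat bow',tri(cam('top'),(237,180),cam('scene'),(310,163)))
w=imaging.snapshot('wrist'); T=tool(); np.save('w5.npy',T); cv2.imwrite('pics/w5.png',w[:,:,::-1]); print(T.round(4),monitor.get_obs()['q'].round(2)); c=cam('wrist'); im=w[:,:,::-1].copy()
hsv=cv2.cvtColor(im,cv2.COLOR_BGR2HSV).astype(int); m=(hsv[...,0]>100)&(hsv[...,0]<125)&(hsv[...,1]>150)
q,r,ct=quad(m); print('blue',r); ap=cv2.approxPolyDP(ct,4,True)[:,0]; print(ap.tolist())
for u in ap: print(u,plate(onz(c,u,.078)))
E
```

```text
boat bow (array([0.55719362, 0.36379934, 0.14113851]), np.float64(0.027877955624473136))
[[-0.1278  0.9918 -0.0022  0.4813]
 [ 0.9918  0.1278 -0.0015  0.2258]
 [-0.0012 -0.0024 -1.      0.3033]
 [ 0.      0.      0.      1.    ]] [-0.89  0.41  0.53  1.83 -0.24  0.97 -0.13]
blue ((590.7313842773438, 282.2447814941406), (77.73045349121094, 130.50088500976562), 15.64224624633789)
[[569, 218], [537, 330], [555, 340], [610, 338], [600, 284], [594, 279], [595, 236], [601, 236], [603, 261], [626, 264], [639, 254], [639, 228], [611, 230]]
[569 218] [0.2568 0.1618]
[537 330] [0.2533 0.0234]
[555 340] [0.2773 0.0094]
[610 338] [0.3406 0.0124]
[600 284] [0.3095 0.0845]
[594 279] [0.3012 0.0907]
[595 236] [0.2887 0.1418]
[601 236] [0.295  0.1418]
[603 261] [0.305  0.1127]
[626 264] [0.3307 0.1092]
[639 254] [0.3409 0.1211]
[639 228] [0.3317 0.151 ]
[611 230] [0.3035 0.1486]
```

```bash
cat > b.py <<'E'
from m import *
a=np.radians(97.2); Y=np.array([np.cos(a),np.sin(a)]); X=np.array([Y[1],-Y[0]])
W=lambda px,py,z: np.r_[np.array([.5072,.0256])+px*X+py*Y,z]
def bluebox(im,c,yc=.105):
    hsv=cv2.cvtColor(im,cv2.COLOR_BGR2HSV).astype(int); m=(hsv[...,0]>100)&(hsv[...,0]<125)&(hsv[...,1]>120)
    roi=np.zeros(m.shape,np.uint8); cv2.fillPoly(roi,[np.array([proj(c,W(px,yc+py,z)) for px,py,z in [(-.075,-.09,.05),(.075,-.09,.05),(.075,.09,.05),(-.075,.09,.05)]]).astype(np.int32)],1)
    q,r,ct=quad(m&(roi>0)); h=cv2.approxPolyDP(cv2.convexHull(ct),3,True)[:,0]
    for u in h: print(u,'z.078:',plate(onz(c,u,.078)),'z.02:',plate(onz(c,u,.02)))
E
python3 - <<'E'
from b import *
T=np.load('w5.npy'); p=imaging.camera_params('wrist'); c=(p['mtx'],T@p['tool_from_camera']); im=cv2.imread('pics/w5.png')
bluebox(im,c)
E
```

```text
[283 198] z.078: [-0.0354  0.1825] z.02: [-0.0421  0.1642]
[352 201] z.078: [0.034  0.1795] z.02: [0.041  0.1606]
[357 231] z.078: [0.0404 0.1468] z.02: [0.0486 0.1214]
[350 308] z.078: [0.0363 0.0526] z.02: [0.0438 0.0087]
[277 305] z.078: [-0.0459  0.0563] z.02: [-0.0546  0.0131]
[276 214] z.078: [-0.0431  0.1654] z.02: [-0.0512  0.1437]
```

Block: rear centre at plate x ≈ −1 mm, front centre ≈ −5 mm, yaw about 1.6° off. A square two-finger push, drifted about +3 mm sideways, will mend both. I'll descend behind it.

Call:
move_arm --delta_pos '[[-0.016,0,0.05],[-0.016,0,0.1],[-0.016,0,0.15],[-0.016,0,0.19],[-0.016,0,0.21],[-0.016,0,0.23],[-0.016,0,0.245],[-0.016,0,0.255],[-0.016,0,0.26],[-0.016,0,0.26]]' --delta_rot '[[0,0,0],[0,0,0],[0,0,0],[0,0,0],[0,0,0],[0,0,0],[0,0,0],[0,0,0],[0,0,0],[0,0,0]]' --claw '[50,50,50,50,50,50,50,50,50,50]'

```text
time: 14.55
tcp_pos: [0.4836, 0.211, 0.1093]
orientation: [-0.0, 0.662, 0.749, -0.001]
contact_force: [0.8, -0.4, 0.3]
width: 0.0498
finger_force: 0.0
```

Call:
move_arm --delta_pos '[[-0.005,0,0],[-0.01,0,0],[-0.015,0,0],[-0.02,0,0],[-0.025,0,0],[-0.03,0,0],[-0.035,0,0],[-0.04,0,0],[-0.04,0,0]]' --delta_rot '[[0,0,0],[0,0,0],[0,0,0],[0,0,0],[0,0,0],[0,0,0],[0,0,0],[0,0,0],[0,0,0]]' --claw '[50,50,50,50,50,50,50,50,50]'

```text
time: 15.3
tcp_pos: [0.4875, 0.1827, 0.1107]
orientation: [-0.0, 0.662, 0.75, 0.001]
contact_force: [-0.7, 2.5, 1.5]
width: 0.0498
finger_force: 1.4
```

```bash
python3 - <<'E'
from b import *
o=monitor.get_obs(); print(plate(o['tcp_pos']),o['tcp_pos'].round(4),o['contact_force'].round(1)); w=imaging.snapshot('wrist'); c=cam('wrist'); im=w[:,:,::-1].copy(); cv2.imwrite('pics/w6.png',im)
bluebox(im,c,.09); print(tool().round(4))
E
```

```text
[0.0002 0.1583] [0.4875 0.1827 0.1107] [-0.7  2.5  1.5]
[366 256] z.078: [0.0178 0.1773] z.02: [0.0283 0.1464]
[380 326] z.078: [0.0248 0.1461] z.02: [0.0392 0.0976]
[374 349] z.078: [0.023  0.1348] z.02: [0.0364 0.0799]
[259 349] z.078: [-0.0243  0.1349] z.02: [-0.0375  0.0801]
[253 325] z.078: [-0.026   0.1467] z.02: [-0.0403  0.0986]
[267 256] z.078: [-0.0189  0.1774] z.02: [-0.0292  0.1465]
[[-1.244e-01  9.922e-01  9.000e-04  4.876e-01]
 [ 9.922e-01  1.244e-01  1.000e-03  1.827e-01]
 [ 9.000e-04  1.000e-03 -1.000e+00  1.107e-01]
 [ 0.000e+00  0.000e+00  0.000e+00  1.000e+00]]
```

Contact is made and the rear edge reads square and level (0.1464 on both sides). I'll push about 90 mm with a slight lateral drift.

Call:
move_arm --delta_pos '[[-0.006,0,0],[-0.012,0,0],[-0.018,0.0003,0],[-0.024,0.0005,0],[-0.03,0.0008,0],[-0.036,0.001,0],[-0.042,0.0013,0],[-0.048,0.0015,0],[-0.054,0.0018,0],[-0.06,0.002,0]]' --delta_rot '[[0,0,0],[0,0,0],[0,0,0],[0,0,0],[0,0,0],[0,0,0],[0,0,0],[0,0,0],[0,0,0],[0,0,0]]' --claw '[50,50,50,50,50,50,50,50,50,50]'

```text
time: 16.18
tcp_pos: [0.4945, 0.1396, 0.1107]
orientation: [-0.001, 0.661, 0.75, 0.001]
contact_force: [-1.5, 8.5, 3.1]
width: 0.0502
finger_force: 4.5
```

Call:
move_arm --delta_pos '[[-0.006,0,0],[-0.012,0,0],[-0.018,0.0003,0],[-0.024,0.0005,0],[-0.03,0.0008,0],[-0.036,0.001,0],[-0.042,0.0013,0],[-0.048,0.0015,0],[-0.054,0.0018,0],[-0.06,0.002,0]]' --delta_rot '[[0,0,0],[0,0,0],[0,0,0],[0,0,0],[0,0,0],[0,0,0],[0,0,0],[0,0,0],[0,0,0],[0,0,0]]' --claw '[50,50,50,50,50,50,50,50,50,50]'

```text
time: 17.02
tcp_pos: [0.5016, 0.0952, 0.1107]
orientation: [-0.001, 0.661, 0.75, 0.001]
contact_force: [-0.9, 10.6, 4.5]
width: 0.0501
finger_force: 4.8
```

```bash
python3 - <<'E'
from b import *
o=monitor.get_obs(); print(plate(o['tcp_pos']),o['tcp_pos'].round(4),o['contact_force'].round(1)); c=cam('top'); im=imaging.snapshot('top')[:,:,::-1].copy(); cv2.imwrite('pics/t6.png',im); print(tool().round(4))
s=imaging.snapshot('scene')[:,:,::-1].copy(); cv2.imwrite('pics/s6.png',s)
pr=lambda *q: proj(cam('scene'),W(*q)); E1=lambda n,p,q,w=4:(lambda v:print('   plate',plate(v[2:])))(edge(s,cam('scene'),pr(*p),pr(*q),p[2],w=w,name=n))
f=o and plate(o['tcp_pos'])[1]-.011-.110
print('front est',f)
E1('s blk front bottom',(-.04,f,.02),(.04,f,.02)); E1('s blk front top',(-.04,f,.078),(.04,f,.078)); E1('s blk near top',(-.04,f+.005,.078),(-.04,f+.1,.078)); E1('s gauge +y top',(-.034,-.082,.054),(.038,-.082,.054)); E1('s gauge near top',(-.036,-.11,.054),(-.036,-.084,.054));E1('s stop near top',(-.0453,-.14,.075),(-.0453,-.114,.075))
E
```

```text
[0.0032 0.0697] [0.5016 0.0952 0.1107] [-0.9 10.6  4.5]
[[-1.250e-01  9.922e-01  8.000e-04  5.018e-01]
 [ 9.922e-01  1.250e-01  1.300e-03  9.390e-02]
 [ 1.200e-03  1.000e-03 -1.000e+00  1.106e-01]
 [ 0.000e+00  0.000e+00  0.000e+00  1.000e+00]]
front est -0.0513
s blk front bottom ang 3.9 pt [ 0.5074 -0.0228]
   plate [-0.0059 -0.0481]
s blk front top ang 13.64 pt [ 0.5077 -0.0211]
   plate [-0.0054 -0.0464]
s blk near top ang 96.28 pt [0.4696 0.0134]
   plate [-0.0389 -0.0074]
s gauge +y top ang 6.92 pt [ 0.5153 -0.0555]
   plate [-0.0021 -0.0815]
s gauge near top ang 124.25 pt [ 0.4894 -0.0719]
   plate [-0.0299 -0.0945]
s stop near top ang 97.7 pt [ 0.4797 -0.1058]
   plate [-0.0438 -0.127 ]
```

The block's near edge against the stop's near edge in the scene view gives about 1 mm centring error, with roughly 30 mm left to slide. Going straight now, slowly at the end.

Call:
move_arm --delta_pos '[[-0.005,0,0],[-0.01,0,0],[-0.015,0,0],[-0.02,0,0],[-0.025,0,0],[-0.029,0,0],[-0.032,0,0],[-0.034,0,0],[-0.036,0,0],[-0.036,0,0]]' --delta_rot '[[0,0,0],[0,0,0],[0,0,0],[0,0,0],[0,0,0],[0,0,0],[0,0,0],[0,0,0],[0,0,0],[0,0,0]]' --claw '[50,50,50,50,50,50,50,50,50,50]'

```text
time: 17.95
tcp_pos: [0.505, 0.068, 0.1106]
orientation: [-0.0, 0.661, 0.75, 0.001]
contact_force: [-0.9, 7.5, 4.8]
width: 0.0499
finger_force: 3.9
```

Call:
move_arm --delta_pos '[[-0.001,0,0],[-0.002,0,0],[-0.003,0,0],[-0.004,0,0],[-0.005,0,0],[-0.005,0,0]]' --delta_rot '[[0,0,0],[0,0,0],[0,0,0],[0,0,0],[0,0,0],[0,0,0]]' --claw '[50,50,50,50,50,50]'

```text
time: 18.45
tcp_pos: [0.5054, 0.0649, 0.1106]
orientation: [-0.001, 0.661, 0.75, 0.001]
contact_force: [-1.7, 10.2, 5.1]
width: 0.0499
finger_force: 5.0
```

Call:
move_arm --delta_pos '[[-0.001,0,0],[-0.002,0,0],[-0.003,0,0],[-0.004,0,0],[-0.004,0,0]]' --delta_rot '[[0,0,0],[0,0,0],[0,0,0],[0,0,0],[0,0,0]]' --claw '[50,50,50,50,50]'

```text
time: 18.87
tcp_pos: [0.5054, 0.0646, 0.1106]
orientation: [-0.002, 0.66, 0.751, 0.002]
contact_force: [-3.0, 20.2, 6.6]
width: 0.0497
finger_force: 10.3
```

Call:
move_arm --delta_pos '[[-0.001,0,0],[-0.002,0,0],[-0.002,0,0]]' --delta_rot '[[0,0,0],[0,0,0],[0,0,0]]' --claw '[50,50,50]'

```text
time: 19.12
tcp_pos: [0.5054, 0.0645, 0.1106]
orientation: [-0.003, 0.66, 0.751, 0.002]
contact_force: [-2.9, 25.4, 7.8]
width: 0.0502
finger_force: 13.0
```

The block is firmly seated against the gauge. I'll back off, rise and check.

Call:
move_arm --delta_pos '[[0.01,0,0],[0.03,0,0],[0.06,0,0],[0.08,0,0],[0.08,0,-0.05],[0.08,0,-0.1],[0.08,0,-0.15],[0.08,0,-0.2],[0.08,0,-0.25],[0.08,0,-0.25]]' --delta_rot '[[0,0,0],[0,0,0],[0,0,0],[0,0,0],[0,0,0],[0,0,0],[0,0,0],[0,0,0],[0,0,0],[0,0,0]]' --claw '[50,50,50,50,50,50,50,50,50,50]'

```text
time: 19.95
tcp_pos: [0.5008, 0.1171, 0.3042]
orientation: [0.003, 0.662, 0.749, 0.004]
contact_force: [1.8, 0.3, 0.4]
width: 0.0499
finger_force: 0.0
```

```bash
python3 - <<'E'
from b import *
print(monitor.get_obs()['tcp_pos'].round(4)); 
for n in('scene','wrist'):
    c=cam(n); s=imaging.snapshot(n)[:,:,::-1].copy(); cv2.imwrite(f'pics/{n}7.png',s)
    pr=lambda *q: proj(c,W(*q)); E1=lambda nm,p,q,w=4:(lambda v:print('   plate',plate(v[2:])))(edge(s,c,pr(*p),pr(*q),p[2],w=w,name=n+' '+nm))
    f=-.0815
    E1('blk front top',(-.04,f,.078),(.044,f,.078)); E1('blk near top',(-.039,f+.005,.078),(-.039,f+.1,.078)); E1('blk far top',(.045,f+.005,.078),(.045,f+.1,.078)); E1('blk rear top',(-.037,f+.11,.078),(.043,f+.11,.078))
    E1('gauge near top',(-.036,-.11,.054),(-.036,-.084,.054),3); E1('gauge near bot',(-.036,-.11,.02),(-.036,-.084,.02),3); E1('gauge far top',(.04,-.11,.054),(.04,-.084,.054),3); E1('stop near top',(-.0453,-.14,.075),(-.0453,-.114,.075),3);E1('stop far top',(.0507,-.14,.075),(.0507,-.114,.075),3);E1('stop front top',(-.043,-.1125,.075),(.048,-.1125,.075),4)
    # holder: bright/dark profile along axis expected top
    print(n,'holder top expected px',proj(c,W(.0027,f+.045,.174)).round(1))
E
```

```text
[0.5008 0.1171 0.3042]
scene blk front top ang 177.17 pt [ 0.5192 -0.0487]
   plate [ 0.0026 -0.0752]
scene blk near top ang 96.93 pt [ 0.4724 -0.0023]
   plate [-0.038  -0.0233]
scene blk far top ang 100.51 pt [ 0.5553 -0.0029]
   plate [ 0.0441 -0.0343]
scene blk rear top ang 8.05 pt [0.4998 0.0542]
   plate [-0.0037  0.0293]
scene gauge near top ang 111.36 pt [ 0.4866 -0.0715]
   plate [-0.0326 -0.0938]
scene gauge near bot ang 84.16 pt [ 0.4854 -0.0732]
   plate [-0.034  -0.0953]
scene gauge far top ang 122.32 pt [ 0.5638 -0.0643]
   plate [ 0.0449 -0.0963]
scene stop near top ang 97.11 pt [ 0.4796 -0.1059]
   plate [-0.0439 -0.127 ]
scene stop far top ang 119.17 pt [ 0.5718 -0.0949]
   plate [ 0.049  -0.1277]
scene stop front top ang 6.87 pt [ 0.531  -0.0806]
   plate [ 0.0103 -0.1084]
scene holder top expected px [364.6 216.5]
wrist blk front top ang 7.1 pt [ 0.5195 -0.056 ]
   plate [ 0.002  -0.0824]
wrist blk near top ang 96.78 pt [ 0.4698 -0.0056]
   plate [-0.041  -0.0263]
wrist blk far top ang 97.4 pt [0.5591 0.0064]
   plate [ 0.0491 -0.0255]
wrist blk rear top ang 8.1 pt [0.4999 0.0528]
   plate [-0.0039  0.0279]
wrist gauge near top ang 96.67 pt [ 0.485  -0.0729]
   plate [-0.0344 -0.095 ]
wrist gauge near bot ang 91.79 pt [ 0.4866 -0.0759]
   plate [-0.0332 -0.0981]
wrist gauge far top ang 106.5 pt [ 0.559  -0.0664]
   plate [ 0.0399 -0.0977]
wrist stop near top ang 88.44 pt [ 0.4774 -0.1051]
   plate [-0.046  -0.1259]
wrist stop far top ang 91.09 pt [ 0.5739 -0.0933]
   plate [ 0.0512 -0.1263]
wrist stop front top ang 6.26 pt [ 0.5204 -0.0824]
   plate [-0.0004 -0.1088]
wrist holder top expected px [314.8 365. ]
```

Numeric checks: block front at −82.4 mm against the gauge face at −81.5, rear at +28, angles within about 1° of the plate, and centres within about 2 mm. The robot is clear, so I'm handing in.

```bash
python3 -c "
from bench import sign_off
print(sign_off())"
```

```text
the job is handed in; nothing more can be done
None
```

The job is handed in at about 20 s: holder pressed home, gauge block flush on the stop, and blue block flush on the gauge block. Measured angles agree within about 1° and centres within about 2 mm, checked by force readings and camera edge measurements.

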